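Rebalance a loaded centrifuge rotor

TASK

The full centrifuge rotor on the bench is out of balance: every tube faces one of a different kind. Change tubes over, using the empty white rack as the free spot, until each of the three kinds (tall with wide flat cap, middle with knob cap, short with septum cap) sits with its two tubes in cups directly opposite each other, all six tubes fully down in the rotor and the rack empty again. Keep the tubes upright and leave the wash bottle and the brown bottle standing where they are.

Things in the scene. Friction and masses are not known exactly. Their poses are not given: they have to be found in the camera images.
- rotor: Dark six-place metal centrifuge rotor fixed on a dark stand; it cannot turn. Origin on its axis at the bench top. Six upright cups, centres 65 mm from the axis at 0, 60, .. 300 degrees from its +x (counter-clockwise from above). Cup floor 16 mm, rim 66 mm above the bench; bore 31 mm. The rest is below 66 mm. Any tube fits any cup.
- rack: White plastic tube rack, 64 x 188 mm, 48 mm high, fixed, empty at the start. Origin at the centre of its underside, long side along its y. Three square 31 mm holes in its top plate, at y = -60, 0 and +60 mm on its middle line; a tube in a hole stands on the bottom plate, 6 mm above the bench.
- tall_tube_1: A tall capped 50 ml tube, 116 mm high, 65 g. Whitish round-bottomed body 28 mm wide; its yaw is of no matter. Origin at the lowest point of its foot, z along the axis to the cap; in a cup it may lean a few degrees. Wide flat round cap, 34 mm in diameter, from 102 to 116 mm above the foot: grip it there. There are two alike.
- knob_tube_1: A middle-sized capped tube, 100 mm high, 55 g. Whitish round-bottomed body 28 mm wide; its yaw is of no matter. Origin at the lowest point of its foot, z along the axis to the cap; in a cup it may lean a few degrees. Stepped cap: a flange 32 mm in diameter from 74 to 86 mm above the foot (grip it there) with a narrow 18 mm knob on top up to 100 mm. There are two alike.
- knob_tube_2: A middle-sized capped tube, 100 mm high, 55 g. Whitish round-bottomed body 28 mm wide; its yaw is of no matter. Origin at the lowest point of its foot, z along the axis to the cap; in a cup it may lean a few degrees. Stepped cap: a flange 32 mm in diameter from 74 to 86 mm above the foot (grip it there) with a narrow 18 mm knob on top up to 100 mm. There are two alike.
- septum_tube_1: A short capped tube, 84 mm high, 45 g. Whitish round-bottomed body 28 mm wide; its yaw is of no matter. Origin at the lowest point of its foot, z along the axis to the cap; in a cup it may lean a few degrees. Round cap 30 mm in diameter from 70 to 84 mm above the foot (grip it there), with a dark rubber septum disc in the middle of its flat top. There are two alike.
- septum_tube_2: A short capped tube, 84 mm high, 45 g. Whitish round-bottomed body 28 mm wide; its yaw is of no matter. Origin at the lowest point of its foot, z along the axis to the cap; in a cup it may lean a few degrees. Round cap 30 mm in diameter from 70 to 84 mm above the foot (grip it there), with a dark rubber septum disc in the middle of its flat top. There are two alike.
- tall_tube_2: A tall capped 50 ml tube, 116 mm high, 65 g. Whitish round-bottomed body 28 mm wide; its yaw is of no matter. Origin at the lowest point of its foot, z along the axis to the cap; in a cup it may lean a few degrees. Wide flat round cap, 34 mm in diameter, from 102 to 116 mm above the foot: grip it there. There are two alike.
- wash_bottle: A loose white wash bottle with a red cap and bent spout, 182 mm high, body 65 mm; a bystander. Origin at the centre of its underside.
- solvent_bottle: A loose brown glass bottle with a screw cap, 62 mm in diameter, 125 mm high; a bystander. Origin at the centre of its underside. Keep the arm clear of the fixed white gas generators behind: one 390 mm high behind this bottle (front at x = 0.57 m, from y = -0.27 to 0.01) and one 510 mm high to the left (front at x = 0.51, y from 0.27).
There are look-alikes about, which are no part of the job. Leave any orange or turquoise look-alike of the knob_tube_1 alone. Leave any red look-alike of the tall_tube_2 alone.

How it is judged:
By the outcome, as a careful person would: the job done as asked, in the order asked, and still so for the second after the job is handed in, with the robot touching nothing.
It also fails if it takes over 128 s, if anything falls off the work surface, if the arm or the gripper's body presses on something with over 40 N, if the wrist force passes 120 N, or if a joint passes its speed limit or range.

ROBOT

A 6-joint arm with a two-finger parallel gripper is mounted at the origin on a cart in front of the work surface, level with it; the furniture and walls round the work are solid. World frame = base frame: x ahead of the robot, y to its left, z up, the work surface at z = 0. Lengths are in m, angles in degrees, forces in N, time in s.
With the tool pointing down it reaches from about 0.3 to 0.75 m from the base axis. Payload 8.5 kg.
Tool frame: the origin (TCP) lies at the very end of the fingers, on their centre line; the grasp point (between the pads) lies 19 mm behind it; x points along the fingers, y is the direction in which the jaws open and shut, and the axes are right-handed (so a half turn about x gives the same grasp; the last joint's range is limited). The gripper opens to 85 mm and grips with 20 to 120 N. Pads are 22 mm wide; open, the fingers measure 114 mm over their backs; the gripper's body (76 mm by 85 mm) begins 54 mm behind the grasp point. The pads swing forward as they close: fully open they stand 13 mm farther back than shut.
Start: joints at [61.576, 21.807, 74.336, -0, 83.858, -12.336], TCP at [0.152, 0.528, 0.231] pointing down, gripper open.
Joint ranges: [-178.18, 178.18], [-50.72, 133.34], [12.68, 142.11], [-81.47, 261.47], [9.98, 163.14], [-165.26, 165.26]. Speed limits (degrees/s): [136.94, 136.94, 180, 180, 180, 180].

INTERFACE

Orientations are given as a 3x3 rotation matrix whose columns are the frame's x, y, z axes.
In Python, from rig import sensors, cams, env gives the robot as it stands.
- The arm moves only by the shell command python3 -m crank 'ROWS' [FORCE]. ROWS is a JSON object of lists of equal length, an entry for each row: "hand": the closure in counts, from 0 (fully open) to 255 (shut); "translation": the shift along the tool's x, y, z in m, a list of three; "dr": the turn, a rotation vector about the tool's x, y, z in rad, a list of three. A call has 1 to 5 rows; each row is the pose to reach, as a shift and turn from the pose commanded when the call began, along the tool's axes at that moment; what a row does not reach only later rows make up. A row lasts 1/10 s, in which the tool goes at most 50 mm and 8.59 degrees, less where a joint would pass 70% of its speed; a pose out of reach is approached as far as the arm can. A call with a gripper value outside its range is refused whole. The fingers move at their own pace and stop on an object; FORCE is the grip in N (left out, the last holds). Time passes only in rows, so rows that repeat a pose let the fingers close. It gives the time, the measured TCP pose, the force and the opening at its end, in the units of the state.
- sensors.observe(): the state, without advancing time (a new reading comes with each control period).
- cams.get_image(name): name is "scene" or "top" or "wrist"; returns (picture, depth): 384x512x3 uint8, blue, green, red; 384x512 float32, m along the optical axis (not along the pixel's ray), 0 where there is no reading.
- cams.calibration(name): a dict with "vertical_fov" (degrees; the focal length in pixels is half the picture's height over the tangent of half this angle, whatever the lens; pixels are square), "cx", "cy" (the principal point, pixels), "distortion" ([k1, k2, p1, p2, k3] as OpenCV has them; the pictures are not rectified), "extrinsics" (4x4, takes a point from camera to world coordinates). Camera axes: x right, y down, z forward; pixel columns grow to the right and rows downward; lengths in m; the calibration is good to about 2 mm. A picture is of the moment at which its call begins: read the wrist's pose just before it. calibration takes no time and is no camera call; for the wrist camera it gives the pose at the moment of the call.
- env.close_job(): hands the job in, once; it reports no verdict.
The state is a dict: "time_s": time; "q": joint angles; "qvel": joint speeds; "joint_efforts": joint torques, N m; "position": TCP position; "tool_rot": TCP orientation; "ft_force": force on the tool from outside, world axes, zero at the start; "wrist_torque": the same for the moment, N m; "grip_width": finger opening in m.
Only numpy, scipy, OpenCV 4.12 (cv2) and the standard library are available. Lean on these libraries where they do the work, as an engineer would, in place of code of your own. Each camera call takes 0.05 s, during which the arm holds its last target. There are 200 camera calls.

## Working session

There is one attempt and no reset: what is moved stays moved. The work goes in short steps, Python scripts to look and compute and a shell command to move; the robot and the scene stay as the last step left them, time stands still between calls to the robot, and variables do not carry over. Pictures are saved under pics/ and viewed, about 12 in all and at most 16, crops included, and the job is handed in when it is done.

```bash
mkdir -p pics; ls; python3 - <<'E'
from rig import sensors,cams
import cv2,numpy as np
s=sensors.observe();print(s['position'],np.round(s['tool_rot'],3).tolist(),s['time_s'],s['grip_width'])
for n in ('scene','top'):
    im,d=cams.get_image(n);cv2.imwrite(f'pics/{n}0.png',im);np.savez(f'pics/{n}0.npz',im=im,d=d)
    c=cams.calibration(n);print(n,c['vertical_fov'],c['cx'],c['cy'],c['distortion'],np.round(c['extrinsics'],3).tolist())
E
```

```text
pics
[0.15227349 0.52819176 0.23070302] [[-0.001, 0.277, 0.961], [-0.001, 0.961, -0.277], [-1.0, -0.001, -0.0]] 0.0 0.08553171991445484
scene 44.13375837697742 252.5391750146467 189.16156216165683 [-0.19965574  0.          0.          0.          0.        ] [[0.793, -0.441, 0.42, -0.065], [-0.609, -0.576, 0.545, -0.774], [0.002, -0.688, -0.726, 0.955], [0.0, 0.0, 0.0, 1.0]]
top 57.52527837837634 259.87762463900765 189.82492340858488 [-0.07649465  0.          0.          0.          0.        ] [[-0.02, -0.989, 0.146, 0.32], [-0.999, 0.025, 0.031, -0.087], [-0.034, -0.146, -0.989, 1.006], [0.0, 0.0, 0.0, 1.0]]
```

View pics/scene0.png

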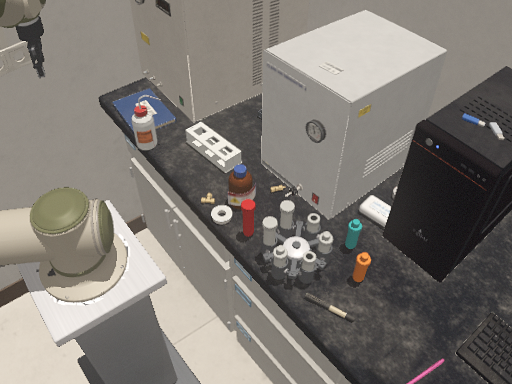

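View pics/top0.png

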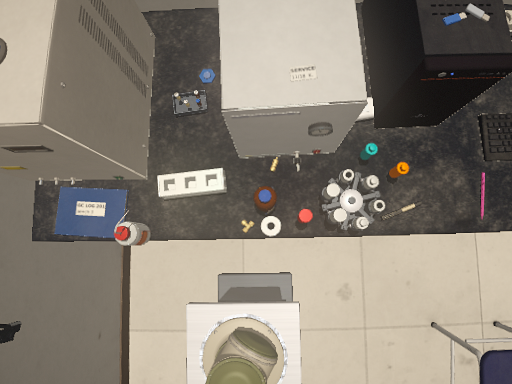

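The scene view shows the rotor at about (295,248) with six tubes. The red look-alike is at (248,218), turquoise at (353,234), orange at (361,267), the brown bottle at (240,185) and the rack at (213,145). In the top view the rotor is at (350,201) and the rack at (192,183). Next I'll enlarge the rotor and measure it.

```bash
cat > h.py <<'E'
import numpy as np,cv2
from rig import cams
def K(c):
    f=192/np.tan(np.radians(c['vertical_fov']/2));return np.array([[f,0,c['cx']],[0,f,c['cy']],[0,0,1.]])
def rays(c,uv):
    p=cv2.undistortPoints(np.float64(uv).reshape(-1,1,2),K(c),np.array(c['distortion'],float)).reshape(-1,2)
    return np.c_[p,np.ones(len(p))]
def plane(c,uv,z):
    E=c['extrinsics'];d=rays(c,uv)@E[:3,:3].T;o=E[:3,3];return o+d*((z-o[2])/d[:,2])[:,None]
def cloud(c,d):
    v,u=np.mgrid[:384,:512];r=rays(c,np.c_[u.ravel(),v.ravel()])*d.reshape(-1,1)
    E=c['extrinsics'];return (r@E[:3,:3].T+E[:3,3]).reshape(384,512,3)
def proj(c,P):
    E=np.linalg.inv(c['extrinsics']);return cv2.projectPoints(np.float64(P).reshape(-1,3),cv2.Rodrigues(E[:3,:3])[0],E[:3,3],K(c),np.array(c['distortion'],float))[0].reshape(-1,2)
E
python3 - <<'E'
from h import *
c=cams.calibration('top');z=np.load('pics/top0.npz');im,d=z['im'],z['d']
P=cloud(c,d);H=P[...,2]
a=cv2.resize(im[155:240,290:400],None,fx=7,fy=7,interpolation=cv2.INTER_CUBIC);cv2.imwrite('pics/top_crop.png',a)
sub=np.zeros_like(H,bool);sub[160:240,300:395]=1
m=(sub&(H>.074)&(d>0)).astype(np.uint8)
n,l,st,ce=cv2.connectedComponentsWithStats(m)
for i in range(1,n):
    if st[i,4]<8: continue
    q=P[l==i];t=q[q[:,2]>q[:,2].max()-.008]
    print(ce[i].round(1),st[i,4],'maxz',q[:,2].max().round(3),'topmean',t.mean(0).round(4),len(t),'bgr',im[l==i].mean(0).round())
# table
print('table',np.median(H[200:230,160:215]))
# rack top
m=np.zeros_like(sub);m[160:205,150:235]=1
m&=(abs(H-.048)<.008)&(im.min(2)>150)
print('rack',cv2.minAreaRect(P[m][:,:2].astype(np.float32)),np.median(H[m]))
E
```

```text
[347.3 174.7] 118 maxz 0.105 topmean [ 0.4896 -0.2912  0.1007] 98 bgr [153. 166. 173.]
[371.3 181.2] 129 maxz 0.121 topmean [ 0.4701 -0.3524  0.117 ] 35 bgr [177. 191. 198.]
[331.6 190.2] 175 maxz 0.137 topmean [ 0.4454 -0.243   0.1322] 144 bgr [191. 205. 212.]
[377.6 205.2] 126 maxz 0.105 topmean [ 0.4062 -0.3662  0.1005] 104 bgr [147. 160. 166.]
[305.2 215. ] 135 maxz 0.12 topmean [ 0.3839 -0.1735  0.1162] 130 bgr [ 92. 106. 245.]
[338.6 214.8] 178 maxz 0.136 topmean [ 0.382  -0.2572  0.1324] 153 bgr [190. 205. 212.]
[361.4 222.6] 133 maxz 0.119 topmean [ 0.3622 -0.3199  0.1161] 41 bgr [186. 201. 208.]
table 0.0005450936885913471
rack ((0.48953381180763245, 0.13929954171180725), (0.060608185827732086, 0.18644408881664276), 5.123900413513184) 0.048530129005388556
```

View pics/top_crop.png

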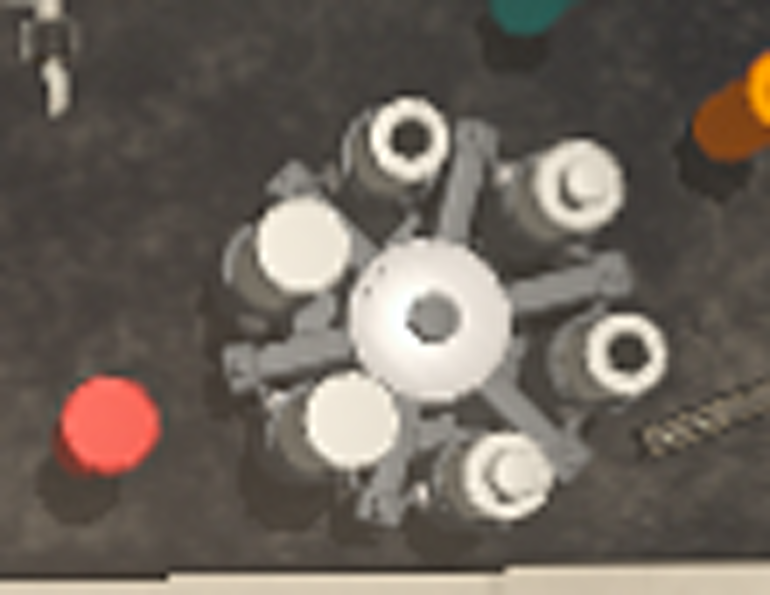

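Matching the crop to the first top image, the tubes are:

| Cup | Tube | Top-view pixel |
|---|---|---|
| A | septum | (347,175) |
| B | tall | (332,190) |
| C | tall | (339,215) |
| D | knob | (361,223) |
| E | septum | (378,205) |
| F | knob | (371,181) |

The whitish caps are the real tubes. The red look-alike at (305,215) and the orange and turquoise ones stay outside the job.

Each facing pair (A-D, B-E, C-F) holds two different kinds, so three tubes have to move, in four moves: C tall→rack, D knob→C, E septum→D, rack tall→E.

```bash
cat >> h.py <<'E'
def plan(start,wps):
    "start,wps: (x,y,z,yawdeg); prints tool-frame steps"
    p=np.array(start,float)
    for w in wps:
        w=np.array(w,float);a=np.radians(p[3]);d=w-p
        print('->',w.round(4).tolist(),'T',[round(-d[2],4),round(np.cos(a)*d[0]+np.sin(a)*d[1],4),round(np.sin(a)*d[0]-np.cos(a)*d[1],4)],'dr',round(-np.radians(d[3]),3));p=w
def pose():
    from rig import sensors
    s=sensors.observe();y=s['tool_rot'][:,1] if hasattr(s['tool_rot'],'shape') else np.array(s['tool_rot'])[:,1]
    return [*s['position'],np.degrees(np.arctan2(y[1],y[0]))],s
E
python3 - <<'E'
from h import *
from scipy.optimize import least_squares
z=np.load('pics/top0.npz');im=z['im'];c=cams.calibration('top')
# cap top outlines: bright blobs -> ray to known top height
N='ABCDEF'
tops=np.array([[.4896,-.2912],[.4454,-.243],[.382,-.2572],[.3622,-.3199],[.4062,-.3662],[.4701,-.3524]])
def f(p):
    a=np.radians(p[2]+60*np.arange(6));return (tops-p[:2]-.065*np.c_[np.cos(a),np.sin(a)]).ravel()
r=least_squares(f,[.426,-.305,10]);print(r.x,(f(r.x).reshape(-1,2)*1000).round(1).tolist())
a=np.radians(r.x[2]+60*np.arange(6))
for n,q in zip(N,r.x[:2]+.065*np.c_[np.cos(a),np.sin(a)]):print(n,q.round(4))
# scene view second estimate of the same tops
cs=cams.calibration('scene');zs=np.load('pics/scene0.npz');P=cloud(cs,zs['d']);H=P[...,2]
for n,t,h in zip(N,tops,[.1,.132,.132,.116,.1,.116]):
    m=(np.hypot(P[...,0]-t[0],P[...,1]-t[1])<.022)&(abs(H-h)<.005)&(zs['im'].min(2)>80)
    q=P[m];print(n,len(q),'median',np.median(q,0).round(4),'minmax mid',((q.min(0)+q.max(0))/2).round(4))
for nm,u in (('wash',(123,233)),('brown',(265,195))):
    P=cloud(c,z['d']);print(nm,P[u[1],u[0]].round(3))
plan(pose()[0],[(.36,.10,.27,33),(.382,-.15,.27,-8),(.382,-.2572,.22,-48)])
E
```

```text
[ 0.42591667 -0.30498333 12.6094861 ] [[0.3, -0.4], [0.1, -0.0], [0.1, -0.1], [-0.3, -0.7], [-0.3, 0.8], [0.2, 0.4]]
A [ 0.4893 -0.2908]
B [ 0.4453 -0.243 ]
C [ 0.3819 -0.2571]
D [ 0.3625 -0.3192]
E [ 0.4065 -0.367 ]
F [ 0.4699 -0.3528]
A 79 median [ 0.4847 -0.2963  0.0983] minmax mid [ 0.4873 -0.2955  0.0987]
B 131 median [ 0.4423 -0.2469  0.1305] minmax mid [ 0.4423 -0.2472  0.1314]
C 143 median [ 0.3794 -0.2617  0.1305] minmax mid [ 0.3797 -0.2613  0.1308]
D 49 median [ 0.3603 -0.3226  0.1155] minmax mid [ 0.3612 -0.3226  0.1152]
E 102 median [ 0.405  -0.3721  0.0995] minmax mid [ 0.4048 -0.3698  0.0996]
F 39 median [ 0.468  -0.3555  0.1151] minmax mid [ 0.469  -0.3556  0.1153]
wash [0.347 0.29  0.136]
brown [ 0.437 -0.072  0.125]
-> [0.36, 0.1, 0.27, 33.0] T [np.float64(-0.0392), np.float64(-0.3539), np.float64(0.3182)] dr 0.714
-> [0.382, -0.15, 0.27, -8.0] T [np.float64(-0.0), np.float64(-0.1177), np.float64(0.2216)] dr 0.716
-> [0.382, -0.2572, 0.22, -48.0] T [np.float64(0.05), np.float64(0.0149), np.float64(0.1062)] dr 0.698
```

```bash
python3 -c "
from h import *
plan(pose()[0],[(.27,.32,.27,54),(.36,.10,.27,33),(.382,-.13,.27,-8),(.382,-.257,.22,-48)])"
```

```text
-> [0.27, 0.32, 0.27, 54.0] T [np.float64(-0.0392), np.float64(-0.1675), np.float64(0.1708)] dr 0.348
-> [0.36, 0.1, 0.27, 33.0] T [np.float64(-0.0), np.float64(-0.1251), np.float64(0.2021)] dr 0.367
-> [0.382, -0.13, 0.27, -8.0] T [np.float64(-0.0), np.float64(-0.1068), np.float64(0.2049)] dr 0.716
-> [0.382, -0.257, 0.22, -48.0] T [np.float64(0.05), np.float64(0.0177), np.float64(0.1258)] dr 0.698
```

```bash

python3 -m crank '{"hand":[0,0,0,0,0],"translation":[[-0.039,-0.1675,0.171],[-0.039,-0.1675,0.171],[-0.039,-0.1675,0.171],[-0.039,-0.1675,0.171],[-0.039,-0.1675,0.171]],"dr":[[0.348,0,0],[0.348,0,0],[0.348,0,0],[0.348,0,0],[0.348,0,0]]}' 60
python3 -m crank '{"hand":[0,0,0,0,0],"translation":[[0,-0.125,0.202],[0,-0.125,0.202],[0,-0.125,0.202],[0,-0.125,0.202],[0,-0.125,0.202]],"dr":[[0.367,0,0],[0.367,0,0],[0.367,0,0],[0.367,0,0],[0.367,0,0]]}'
python3 -m crank '{"hand":[0,0,0,0,0],"translation":[[0,-0.107,0.205],[0,-0.107,0.205],[0,-0.107,0.205],[0,-0.107,0.205],[0,-0.107,0.205]],"dr":[[0.716,0,0],[0.716,0,0],[0.716,0,0],[0.716,0,0],[0.716,0,0]]}'
python3 -m crank '{"hand":[80,80,80,80,80],"translation":[[0.05,0.018,0.126],[0.05,0.018,0.126],[0.05,0.018,0.126],[0.05,0.018,0.126],[0.05,0.018,0.126]],"dr":[[0.698,0,0],[0.698,0,0],[0.698,0,0],[0.698,0,0],[0.698,0,0]]}'
python3 - <<'E'
from h import *
p,s=pose();print(np.round(p,4),s['time_s'],s['grip_width'],np.round(s['ft_force'],2))
c=cams.calibration('wrist');im,d=cams.get_image('wrist');cv2.imwrite('pics/w1.png',im);np.savez('pics/w1.npz',im=im,d=d)
P=cloud(c,d)
m=(abs(P[...,2]-.132)<.006)&(np.hypot(P[...,0]-.382,P[...,1]+.257)<.03)&(d>0)
q=P[m];print(len(q),np.median(q,0) if len(q) else '',(q.min(0)+q.max(0))/2 if len(q) else '')
E
```

```text
time_s: 0.6
position: [0.2708, 0.3181, 0.2706]
tool_rot: [[0.0, 0.588, 0.809], [-0.0, 0.809, -0.588], [-1.0, -0.0, 0.0]]
ft_force: [1.7, 1.0, 0.8]
grip_width: 0.0854
time_s: 1.1
position: [0.3605, 0.0978, 0.2703]
tool_rot: [[-0.0, 0.84, 0.542], [-0.0, 0.542, -0.84], [-1.0, -0.0, 0.0]]
ft_force: [0.6, 0.4, 0.5]
grip_width: 0.0849
time_s: 1.6
position: [0.3816, -0.133, 0.2701]
tool_rot: [[-0.0, 0.989, -0.149], [-0.0, -0.149, -0.989], [-1.0, -0.0, 0.0]]
ft_force: [0.7, -0.0, 0.0]
grip_width: 0.0852
time_s: 2.1
position: [0.3815, -0.2581, 0.2193]
tool_rot: [[-0.001, 0.663, -0.749], [0.002, -0.749, -0.663], [-1.0, -0.002, -0.0]]
ft_force: [-0.2, -0.7, 0.6]
grip_width: 0.0584
[  0.3815  -0.2581   0.2193 -48.5005] 2.1 0.05841765430522151 [-0.19 -0.7   0.63]
1176 [ 0.38412088 -0.25808652  0.13165085] [ 0.38334206 -0.2588665   0.12991964]
```

View pics/w1.png

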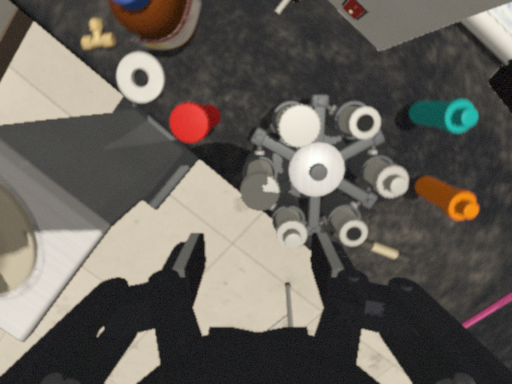

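The wrist view shows tall tube C at (260,185) in the gripper's shadow, in line with the fingers at (190,255) and (325,260). The three cameras agree within about 2 mm, so I'll use a mean of about (0.382,-0.258). I'll descend and grip it.

```bash
python3 - <<'E'
from h import *
from scipy.optimize import least_squares
z=np.load('pics/w1.npz');P=cloud(cams.calibration('wrist'),z['d'])
tops=np.array([[.4896,-.2912],[.4454,-.243],[.382,-.2572],[.3622,-.3199],[.4062,-.3662],[.4701,-.3524]])
T=[]
for t,h,R in zip(tops,[.1,.132,.132,.102,.1,.102],[.015,.017,.017,.016,.015,.016]):
    m=(np.hypot(P[...,0]-t[0],P[...,1]-t[1])<.026)&(abs(P[...,2]-h)<.004);q=P[m][:,:2]
    c,r=cv2.minEnclosingCircle(q.astype(np.float32));T.append(c);print(len(q),np.round(c,4),round(r,4),np.median(q,0).round(4))
T=np.array(T)
def f(p):
    a=np.radians(p[2]+60*np.arange(6));return (T-p[:2]-.065*np.c_[np.cos(a),np.sin(a)]).ravel()
r=least_squares(f,[.426,-.305,10],loss='soft_l1',f_scale=.001);print(r.x,(f(r.x).reshape(-1,2)*1000).round(1).tolist())
plan(pose()[0],[(.3822,-.2578,.103,-48)])
E
```

```text
845 [ 0.4904 -0.2925] 0.0154 [ 0.4906 -0.2915]
1408 [ 0.4469 -0.2444] 0.0175 [ 0.4472 -0.2441]
1156 [ 0.3834 -0.2585] 0.0176 [ 0.3841 -0.2579]
433 [ 0.3641 -0.3204] 0.0167 [ 0.3691 -0.3146]
578 [ 0.4081 -0.3681] 0.0149 [ 0.4083 -0.3666]
504 [ 0.4714 -0.3544] 0.0169 [ 0.469  -0.3475]
[ 0.42738214 -0.30637278 12.52562205] [[-0.4, -0.2], [-0.0, -0.0], [-0.0, -0.1], [0.1, 0.1], [0.2, 0.3], [0.1, -0.1]]
-> [0.3822, -0.2578, 0.103, -48.0] T [np.float64(0.1166), np.float64(0.0005), np.float64(-0.0003)] dr -0.011
```

```bash

python3 -m crank '{"hand":[80,80,80,80,80],"translation":[[0.04,0.001,0],[0.08,0.001,0],[0.1,0.001,0],[0.116,0.001,0],[0.116,0.001,0]],"dr":[[0,0,0],[0,0,0],[0,0,0],[0,0,0],[0,0,0]]}' 40
python3 -m crank '{"hand":[200,200,200,200,200],"translation":[[0,0,0],[0,0,0],[0,0,0],[0,0,0],[0,0,0]],"dr":[[0,0,0],[0,0,0],[0,0,0],[0,0,0],[0,0,0]]}' 40
python3 -m crank '{"hand":[200,200,200,200,200],"translation":[[-0.01,0,0],[-0.02,0,0],[-0.03,0,0],[-0.03,0,0],[-0.03,0,0]],"dr":[[0,0,0],[0,0,0],[0,0,0],[0,0,0],[0,0,0]]}' 40
python3 -c "
from h import *
im,d=cams.get_image('wrist');cv2.imwrite('pics/w2.png',im);np.savez('pics/w2.npz',im=im,d=d,E=cams.calibration('wrist')['extrinsics'])
im,d=cams.get_image('scene');cv2.imwrite('pics/s2.png',cv2.resize(im[150:320,180:400],None,fx=3,fy=3))"
```

```text
time_s: 2.65
position: [0.3819, -0.2571, 0.1027]
tool_rot: [[-0.003, 0.67, -0.743], [0.003, -0.743, -0.67], [-1.0, -0.004, -0.0]]
ft_force: [-1.1, -0.1, 0.4]
grip_width: 0.059
time_s: 3.15
position: [0.3829, -0.2584, 0.1052]
tool_rot: [[0.001, 0.668, -0.744], [-0.001, -0.744, -0.668], [-1.0, 0.002, 0.0]]
ft_force: [-0.5, 0.9, 5.7]
grip_width: 0.0325
time_s: 3.65
position: [0.3826, -0.258, 0.1346]
tool_rot: [[0.0, 0.668, -0.744], [-0.0, -0.744, -0.668], [-1.0, 0.001, 0.0]]
ft_force: [0.4, 0.5, -0.6]
grip_width: 0.0326
```

View pics/s2.png

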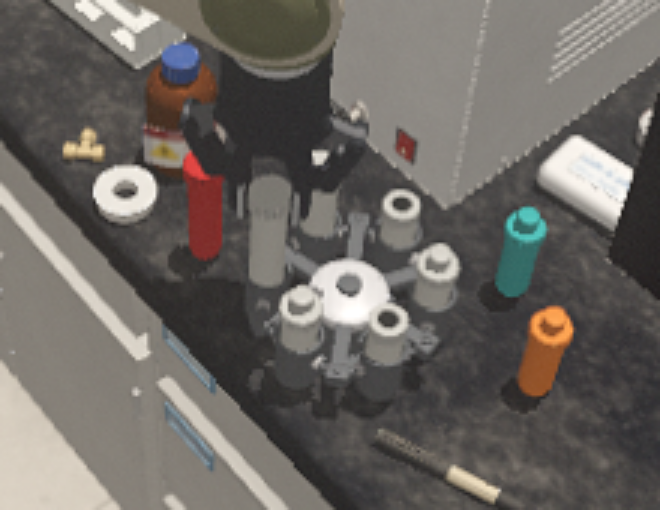

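Tall tube C is held upright at scene-crop pixel (268,230) and clear of its cup. Next it goes to the rack.

```bash
python3 -c "
from h import *
plan(pose()[0],[(.3826,-.258,.26,-48),(.42,-.05,.26,-48),(.489,.139,.26,-48)])"
```

```text
-> [0.3826, -0.258, 0.26, -48.0] T [np.float64(-0.1259), np.float64(0.0002), np.float64(-0.0)] dr -0.001
-> [0.42, -0.05, 0.26, -48.0] T [np.float64(-0.0), np.float64(-0.1295), np.float64(-0.167)] dr -0.0
-> [0.489, 0.139, 0.26, -48.0] T [np.float64(-0.0), np.float64(-0.0943), np.float64(-0.1777)] dr -0.0
```

```bash

python3 -m crank '{"hand":[200,200,200,200,200],"translation":[[-0.04,0,0],[-0.08,0,0],[-0.126,0,0],[-0.126,0,0],[-0.126,0,0]],"dr":[[0,0,0],[0,0,0],[0,0,0],[0,0,0],[0,0,0]]}'
python3 -m crank '{"hand":[200,200,200,200,200],"translation":[[0,-0.026,-0.033],[0,-0.052,-0.067],[0,-0.078,-0.1],[0,-0.104,-0.134],[0,-0.13,-0.167]],"dr":[[0,0,0],[0,0,0],[0,0,0],[0,0,0],[0,0,0]]}'
python3 -m crank '{"hand":[200,200,200,200,200],"translation":[[0,-0.024,-0.044],[0,-0.048,-0.089],[0,-0.072,-0.134],[0,-0.094,-0.178],[0,-0.094,-0.178]],"dr":[[0,0,0],[0,0,0],[0,0,0],[0,0,0],[0,0,0]]}'
python3 - <<'E'
from h import *
p,s=pose();print(np.round(p,4))
c=cams.calibration('wrist');im,d=cams.get_image('wrist');cv2.imwrite('pics/w3.png',im)
P=cloud(c,d)
m=(abs(P[...,2]-.048)<.005)&(np.hypot(P[...,0]-.489,P[...,1]-.139)<.13)&(im.min(2)>120)
q=P[m][:,:2].astype(np.float32);print(len(q),cv2.minAreaRect(q),np.median(P[m][:,2]))
# outline corners of the rack
E
```

```text
time_s: 4.25
position: [0.3826, -0.258, 0.2603]
tool_rot: [[0.0, 0.668, -0.744], [-0.001, -0.744, -0.668], [-1.0, 0.001, 0.0]]
ft_force: [-0.2, -0.9, -0.6]
grip_width: 0.0324
time_s: 4.75
position: [0.4194, -0.0479, 0.2586]
tool_rot: [[-0.003, 0.668, -0.744], [0.001, -0.744, -0.668], [-1.0, -0.003, 0.002]]
ft_force: [0.6, -0.3, -0.6]
grip_width: 0.0324
time_s: 5.25
position: [0.4898, 0.1436, 0.2577]
tool_rot: [[-0.004, 0.672, -0.74], [0.001, -0.74, -0.672], [-1.0, -0.003, 0.002]]
ft_force: [0.2, -0.7, -1.6]
grip_width: 0.0326
[  0.4898   0.1436   0.2577 -47.7488]
4775 ((0.49045783281326294, 0.1375436633825302), (0.06058424711227417, 0.18679696321487427), 5.15824556350708) 0.04781718461464135
```

View pics/w3.png

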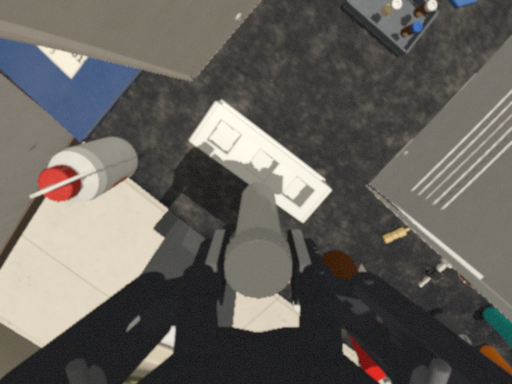

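The held tube hangs at (258,255) in the wrist view and the rack is empty behind it, with its middle hole at (265,165). The two cameras put the rack centre at about (0.490,0.1384). I'll move above the middle hole.

```bash
python3 -c "
from h import *
plan(pose()[0],[(.49,.1384,.152,-48),(.49,.1384,.095,-48)])"
```

```text
-> [0.49, 0.1384, 0.152, -48.0] T [np.float64(0.1059), np.float64(0.0027), np.float64(0.0015)] dr 0.003
-> [0.49, 0.1384, 0.095, -48.0] T [np.float64(0.057), np.float64(0.0), np.float64(-0.0)] dr -0.0
```

```bash

python3 -m crank '{"hand":[200,200,200,200,200],"translation":[[0.03,0.001,0.0005],[0.06,0.001,0.0005],[0.09,0.001,0.0005],[0.106,0.001,0.0005],[0.106,0.001,0.0005]],"dr":[[0,0,0],[0,0,0],[0,0,0],[0,0,0],[0,0,0]]}'
python3 -m crank '{"hand":[200,200],"translation":[[0,0,0],[0,0,0]],"dr":[[0,0,0],[0,0,0]]}'
python3 -c "
from h import *
plan(pose()[0],[(.49,.1384,.152,-48),(.49,.1384,.095,-48)])"
```

```text
time_s: 5.8
position: [0.4881, 0.1368, 0.1515]
tool_rot: [[-0.007, 0.667, -0.745], [-0.001, -0.745, -0.667], [-1.0, -0.004, 0.005]]
ft_force: [-0.4, -0.4, -0.9]
grip_width: 0.0326
time_s: 6.0
position: [0.4902, 0.1377, 0.1552]
tool_rot: [[0.001, 0.668, -0.744], [-0.0, -0.744, -0.668], [-1.0, 0.001, -0.001]]
ft_force: [-0.6, -0.3, -1.0]
grip_width: 0.0328
-> [0.49, 0.1384, 0.152, -48.0] T [np.float64(0.0032), np.float64(-0.0007), np.float64(-0.0003)] dr -0.002
-> [0.49, 0.1384, 0.095, -48.0] T [np.float64(0.057), np.float64(0.0), np.float64(-0.0)] dr -0.0
```

Aligned within 1 mm. Now I'll lower it in small steps and watch the force.

```bash

python3 -m crank '{"hand":[200,200,200,200,200],"translation":[[0.008,0,0],[0.016,0,0],[0.024,0,0],[0.03,0,0],[0.03,0,0]],"dr":[[0,0,0],[0,0,0],[0,0,0],[0,0,0],[0,0,0]]}'
python3 -m crank '{"hand":[200,200,200,200,200],"translation":[[0.008,0,0],[0.016,0,0],[0.023,0,0],[0.029,0,0],[0.029,0,0]],"dr":[[0,0,0],[0,0,0],[0,0,0],[0,0,0],[0,0,0]]}'
```

```text
time_s: 6.5
position: [0.4895, 0.1381, 0.1233]
tool_rot: [[-0.002, 0.668, -0.744], [-0.0, -0.744, -0.668], [-1.0, -0.001, 0.002]]
ft_force: [0.1, 0.2, -0.8]
grip_width: 0.0327
time_s: 7.0
position: [0.4902, 0.1382, 0.0953]
tool_rot: [[0.001, 0.668, -0.744], [0.0, -0.744, -0.668], [-1.0, 0.0, -0.001]]
ft_force: [0.1, 0.9, 3.4]
grip_width: 0.0324
```

```bash

python3 -m crank '{"hand":[80,80,80,80,80],"translation":[[0,0,0],[0,0,0],[0,0,0],[0,0,0],[-0.01,0,0]],"dr":[[0,0,0],[0,0,0],[0,0,0],[0,0,0],[0,0,0]]}'
python3 -m crank '{"hand":[80,80,80,80,80],"translation":[[-0.03,0,0],[-0.07,0,0],[-0.11,0,0],[-0.11,0,0],[-0.11,0,0]],"dr":[[0,0,0],[0,0,0],[0,0,0],[0,0,0],[0,0,0]]}'
python3 -c "
from h import *
plan(pose()[0],[(.43,-.05,.22,-13),(.363,-.27,.20,13),(.363,-.32,.16,13),(.363,-.32,.075,13)])"
```

```text
time_s: 7.5
position: [0.4893, 0.138, 0.1048]
tool_rot: [[-0.002, 0.668, -0.744], [-0.0, -0.744, -0.668], [-1.0, -0.002, 0.002]]
ft_force: [-0.2, 0.4, -0.5]
grip_width: 0.0586
time_s: 8.0
position: [0.4899, 0.1381, 0.2162]
tool_rot: [[0.002, 0.668, -0.744], [0.0, -0.744, -0.668], [-1.0, 0.001, -0.001]]
ft_force: [-0.4, 0.7, -0.3]
grip_width: 0.0586
-> [0.43, -0.05, 0.22, -13.0] T [np.float64(-0.0038), np.float64(0.0999), np.float64(0.1702)] dr -0.612
-> [0.363, -0.27, 0.2, 13.0] T [np.float64(0.02), np.float64(-0.0158), np.float64(0.2294)] dr -0.454
-> [0.363, -0.32, 0.16, 13.0] T [np.float64(0.04), np.float64(-0.0112), np.float64(0.0487)] dr -0.0
-> [0.363, -0.32, 0.075, 13.0] T [np.float64(0.085), np.float64(0.0), np.float64(0.0)] dr -0.0
```

```bash

python3 -m crank '{"hand":[80,80,80,80,80],"translation":[[0,0.1,0.17],[0,0.1,0.17],[0,0.1,0.17],[0,0.1,0.17],[0,0.1,0.17]],"dr":[[-0.612,0,0],[-0.612,0,0],[-0.612,0,0],[-0.612,0,0],[-0.612,0,0]]}'
python3 -m crank '{"hand":[80,80,80,80,80],"translation":[[0.02,-0.016,0.229],[0.02,-0.016,0.229],[0.02,-0.016,0.229],[0.02,-0.016,0.229],[0.02,-0.016,0.229]],"dr":[[-0.454,0,0],[-0.454,0,0],[-0.454,0,0],[-0.454,0,0],[-0.454,0,0]]}'
python3 -m crank '{"hand":[80,80,80,80],"translation":[[0.04,-0.011,0.049],[0.04,-0.011,0.049],[0.04,-0.011,0.049],[0.04,-0.011,0.049]],"dr":[[0,0,0],[0,0,0],[0,0,0],[0,0,0]]}'
python3 - <<'E'
from h import *
im,d=cams.get_image('wrist');cv2.imwrite('pics/w4.png',im);c=cams.calibration('wrist');P=cloud(c,d)
p,s=pose();print(np.round(p,4))
m=(np.hypot(P[...,0]-.363,P[...,1]+.32)<.026)&(abs(P[...,2]-.102)<.004);q=P[m][:,:2];print(len(q),cv2.minEnclosingCircle(q.astype(np.float32)))
m=(np.hypot(P[...,0]-.3826,P[...,1]+.258)<.03)&(abs(P[...,2]-.066)<.004);q=P[m][:,:2];print('rim C',len(q),cv2.minEnclosingCircle(q.astype(np.float32)))
plan(p,[(.363,-.32,.16,13),(.363,-.32,.075,13)])
E
```

```text
time_s: 8.5
position: [0.4288, -0.0517, 0.2142]
tool_rot: [[-0.003, 0.975, -0.222], [0.001, -0.222, -0.975], [-1.0, -0.003, -0.0]]
ft_force: [-0.2, 0.0, 0.4]
grip_width: 0.0588
time_s: 9.0
position: [0.3638, -0.2641, 0.1947]
tool_rot: [[-0.001, 0.974, 0.228], [0.002, 0.228, -0.974], [-1.0, -0.001, -0.002]]
ft_force: [1.4, -0.9, -0.3]
grip_width: 0.0583
time_s: 9.4
position: [0.3655, -0.312, 0.1558]
tool_rot: [[-0.001, 0.974, 0.226], [0.001, 0.226, -0.974], [-1.0, -0.0, -0.001]]
ft_force: [-0.9, -0.1, 0.3]
grip_width: 0.0592
[ 0.3658 -0.3119  0.1564 13.0824]
798 ((0.3642612099647522, -0.3212231397628784), 0.016804518178105354)
rim C 670 ((0.3835369050502777, -0.25895577669143677), 0.019498726353049278)
-> [0.363, -0.32, 0.16, 13.0] T [np.float64(-0.0036), np.float64(-0.0045), np.float64(0.0072)] dr 0.001
-> [0.363, -0.32, 0.075, 13.0] T [np.float64(0.085), np.float64(0.0), np.float64(0.0)] dr -0.0
```

View pics/w4.png

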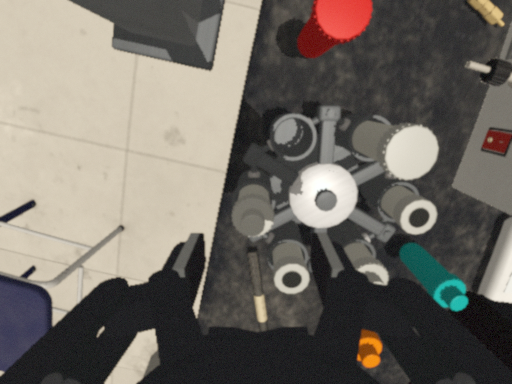

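The wrist view shows empty cup C at (293,137), knob tube D at (255,200) between the fingers, and the red look-alike at (343,12), well clear. Descending on D.

```bash

python3 -m crank '{"hand":[80,80,80,80,80],"translation":[[0.02,-0.004,0.008],[0.045,-0.004,0.008],[0.065,-0.004,0.008],[0.081,-0.004,0.008],[0.081,-0.004,0.008]],"dr":[[0,0,0],[0,0,0],[0,0,0],[0,0,0],[0,0,0]]}'
python3 -c "
from h import *
p,s=pose();plan(p,[(.3633,-.3202,.075,13)])"
```

```text
time_s: 9.95
position: [0.3634, -0.3201, 0.0744]
tool_rot: [[-0.001, 0.974, 0.227], [0.002, 0.227, -0.974], [-1.0, -0.001, -0.002]]
ft_force: [0.6, 0.9, 0.4]
grip_width: 0.0584
-> [0.3633, -0.3202, 0.075, 13.0] T [np.float64(-0.0006), np.float64(-0.0001), np.float64(0.0001)] dr 0.002
```

```bash

python3 -m crank '{"hand":[220,220,220,220,220],"translation":[[0,0,0],[0,0,0],[0,0,0],[0,0,0],[0,0,0]],"dr":[[0,0,0],[0,0,0],[0,0,0],[0,0,0],[0,0,0]]}' 40
python3 -m crank '{"hand":[220,220,220,220,220],"translation":[[-0.02,0,0],[-0.05,0,0],[-0.09,0,0],[-0.125,0,0],[-0.125,0,0]],"dr":[[0,0,0],[0,0,0],[0,0,0],[0,0,0],[0,0,0]]}'
python3 -m crank '{"hand":[220,220],"translation":[[0,0,0],[0,0,0]],"dr":[[0,0,0],[0,0,0]]}'
python3 - <<'E'
from h import *
p,s=pose();plan(p,[(.375,-.28,.2,-20),(.3827,-.258,.2,-48),(.3827,-.258,.14,-48),(.3827,-.258,.076,-48)])
im,d=cams.get_image('scene');cv2.imwrite('pics/s5.png',cv2.resize(im[130:320,180:400],None,fx=3,fy=3))
E
```

```text
time_s: 10.45
position: [0.3641, -0.3225, 0.0762]
tool_rot: [[0.002, 0.974, 0.225], [-0.002, 0.225, -0.974], [-1.0, 0.002, 0.003]]
ft_force: [1.7, 0.3, 6.5]
grip_width: 0.0305
time_s: 10.95
position: [0.3643, -0.3232, 0.2044]
tool_rot: [[0.005, 0.974, 0.225], [-0.008, 0.225, -0.974], [-1.0, 0.003, 0.008]]
ft_force: [0.9, -0.7, -1.0]
grip_width: 0.0303
time_s: 11.15
position: [0.3629, -0.3214, 0.1988]
tool_rot: [[-0.001, 0.974, 0.225], [0.002, 0.225, -0.974], [-1.0, -0.001, -0.002]]
ft_force: [-0.2, 0.1, -0.1]
grip_width: 0.0305
-> [0.375, -0.28, 0.2, -20.0] T [np.float64(-0.0012), np.float64(0.0211), np.float64(-0.0376)] dr 0.576
-> [0.3827, -0.258, 0.2, -48.0] T [np.float64(-0.0), np.float64(-0.0003), np.float64(-0.0233)] dr 0.489
-> [0.3827, -0.258, 0.14, -48.0] T [np.float64(0.06), np.float64(0.0), np.float64(-0.0)] dr -0.0
-> [0.3827, -0.258, 0.076, -48.0] T [np.float64(0.064), np.float64(0.0), np.float64(-0.0)] dr -0.0
```

View pics/s5.png

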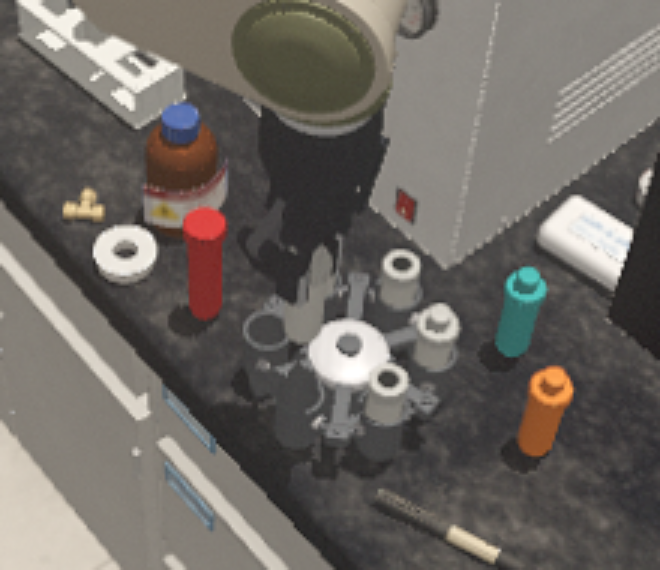

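Cup D is now empty at (298,400) and cup C at (268,335). The grip of 30.5 mm matches the flange. I'll turn, move over C and insert.

```bash

python3 -m crank '{"hand":[220,220,220,220,220],"translation":[[0,0.021,-0.038],[0,0.021,-0.038],[0,0.021,-0.038],[0,0.021,-0.038],[0,0.021,-0.038]],"dr":[[0.576,0,0],[0.576,0,0],[0.576,0,0],[0.576,0,0],[0.576,0,0]]}'
python3 -m crank '{"hand":[220,220,220,220,220],"translation":[[0,0,-0.023],[0,0,-0.023],[0,0,-0.023],[0,0,-0.023],[0,0,-0.023]],"dr":[[0.489,0,0],[0.489,0,0],[0.489,0,0],[0.489,0,0],[0.489,0,0]]}'
python3 -m crank '{"hand":[220,220,220,220,220],"translation":[[0.02,0,0],[0.04,0,0],[0.06,0,0],[0.06,0,0],[0.06,0,0]],"dr":[[0,0,0],[0,0,0],[0,0,0],[0,0,0],[0,0,0]]}'
python3 -c "
from h import *
p,s=pose();plan(p,[(.3827,-.258,.14,-48)])"
```

```text
time_s: 11.7
position: [0.3751, -0.2798, 0.1989]
tool_rot: [[-0.001, 0.939, -0.343], [0.002, -0.343, -0.939], [-1.0, -0.002, -0.001]]
ft_force: [0.1, -0.4, -0.5]
grip_width: 0.0305
time_s: 12.2
position: [0.383, -0.2584, 0.1993]
tool_rot: [[-0.001, 0.671, -0.741], [0.001, -0.741, -0.671], [-1.0, -0.001, -0.0]]
ft_force: [0.4, 0.1, -1.6]
grip_width: 0.0305
time_s: 12.7
position: [0.3832, -0.2587, 0.1401]
tool_rot: [[-0.0, 0.67, -0.742], [0.0, -0.742, -0.67], [-1.0, -0.001, -0.0]]
ft_force: [-0.6, -0.7, 0.4]
grip_width: 0.0306
-> [0.3827, -0.258, 0.14, -48.0] T [np.float64(0.0001), np.float64(-0.0008), np.float64(-0.0001)] dr 0.002
```

```bash

python3 -m crank '{"hand":[220,220,220,220,220],"translation":[[0.01,-0.001,0],[0.018,-0.001,0],[0.026,-0.001,0],[0.034,-0.001,0],[0.034,-0.001,0]],"dr":[[0,0,0],[0,0,0],[0,0,0],[0,0,0],[0,0,0]]}'
python3 -m crank '{"hand":[220,220,220,220,220],"translation":[[0.008,0,0],[0.016,0,0],[0.024,0,0],[0.03,0,0],[0.03,0,0]],"dr":[[0,0,0],[0,0,0],[0,0,0],[0,0,0],[0,0,0]]}'
```

```text
time_s: 13.2
position: [0.3823, -0.2578, 0.105]
tool_rot: [[-0.001, 0.669, -0.743], [0.001, -0.743, -0.669], [-1.0, -0.001, 0.0]]
ft_force: [0.2, -1.0, -1.7]
grip_width: 0.0305
time_s: 13.7
position: [0.3831, -0.2586, 0.0758]
tool_rot: [[0.002, 0.669, -0.743], [-0.002, -0.743, -0.669], [-1.0, 0.002, 0.0]]
ft_force: [1.8, -3.2, -0.3]
grip_width: 0.0303
```

```bash

python3 -m crank '{"hand":[80,80,80,80,80],"translation":[[0,0,0],[0,0,0],[0,0,0],[0,0,0],[-0.01,0,0]],"dr":[[0,0,0],[0,0,0],[0,0,0],[0,0,0],[0,0,0]]}'
python3 -m crank '{"hand":[80,80,80,80,80],"translation":[[-0.04,0,0],[-0.085,0,0],[-0.115,0,0],[-0.115,0,0],[-0.115,0,0]],"dr":[[0,0,0],[0,0,0],[0,0,0],[0,0,0],[0,0,0]]}'
python3 -c "
from h import *
p,s=pose();plan(p,[(.37,-.31,.2,-8),(.39,-.35,.2,32),(.4071,-.3677,.17,72),(.4071,-.3677,.073,72)])"
```

```text
time_s: 14.2
position: [0.382, -0.2573, 0.0854]
tool_rot: [[-0.002, 0.669, -0.743], [0.002, -0.743, -0.669], [-1.0, -0.003, -0.0]]
ft_force: [-0.1, -0.4, 0.0]
grip_width: 0.0586
time_s: 14.7
position: [0.3824, -0.2576, 0.2014]
tool_rot: [[0.001, 0.669, -0.743], [-0.001, -0.743, -0.669], [-1.0, 0.001, 0.0]]
ft_force: [-0.6, 0.4, -0.7]
grip_width: 0.0584
-> [0.37, -0.31, 0.2, -8.0] T [np.float64(0.0014), np.float64(0.0306), np.float64(0.0442)] dr -0.698
-> [0.39, -0.35, 0.2, 32.0] T [np.float64(-0.0), np.float64(0.0254), np.float64(0.0368)] dr -0.698
-> [0.4071, -0.3677, 0.17, 72.0] T [np.float64(0.03), np.float64(0.0051), np.float64(0.0241)] dr -0.698
-> [0.4071, -0.3677, 0.073, 72.0] T [np.float64(0.097), np.float64(0.0), np.float64(0.0)] dr -0.0
```

```bash

python3 -m crank '{"hand":[80,80,80,80,80],"translation":[[0,0.031,0.044],[0,0.031,0.044],[0,0.031,0.044],[0,0.031,0.044],[0,0.031,0.044]],"dr":[[-0.698,0,0],[-0.698,0,0],[-0.698,0,0],[-0.698,0,0],[-0.698,0,0]]}'
python3 -m crank '{"hand":[80,80,80,80,80],"translation":[[0,0.025,0.037],[0,0.025,0.037],[0,0.025,0.037],[0,0.025,0.037],[0,0.025,0.037]],"dr":[[-0.698,0,0],[-0.698,0,0],[-0.698,0,0],[-0.698,0,0],[-0.698,0,0]]}'
python3 -m crank '{"hand":[80,80,80,80,80],"translation":[[0.03,0.005,0.024],[0.03,0.005,0.024],[0.03,0.005,0.024],[0.03,0.005,0.024],[0.03,0.005,0.024]],"dr":[[-0.698,0,0],[-0.698,0,0],[-0.698,0,0],[-0.698,0,0],[-0.698,0,0]]}'
python3 -m crank '{"hand":[80,80],"translation":[[0,0,0],[0,0,0]],"dr":[[0,0,0],[0,0,0]]}'
python3 - <<'E'
from h import *
im,d=cams.get_image('wrist');cv2.imwrite('pics/w6.png',im);P=cloud(cams.calibration('wrist'),d)
p,s=pose();print(np.round(p,4))
for n,xy,h in (('E',(.407,-.3675),.1),('C flange',(.3826,-.258),.102)):
    m=(np.hypot(P[...,0]-xy[0],P[...,1]-xy[1])<.026)&(abs(P[...,2]-h)<.004);q=P[m][:,:2];print(n,len(q),cv2.minEnclosingCircle(q.astype(np.float32)) if len(q) else '', np.median(P[m][:,2]))
plan(p,[(.4071,-.3677,.073,72)])
E
```

```text
time_s: 15.2
position: [0.37, -0.3099, 0.1995]
tool_rot: [[-0.002, 0.991, -0.134], [0.003, -0.134, -0.991], [-1.0, -0.002, -0.002]]
ft_force: [0.1, -0.2, 0.5]
grip_width: 0.0587
time_s: 15.7
position: [0.3897, -0.3499, 0.1994]
tool_rot: [[-0.002, 0.845, 0.534], [0.003, 0.534, -0.845], [-1.0, -0.0, -0.003]]
ft_force: [-0.5, 0.8, 0.3]
grip_width: 0.0586
time_s: 16.2
position: [0.4066, -0.3676, 0.1693]
tool_rot: [[-0.002, 0.304, 0.953], [0.003, 0.953, -0.304], [-1.0, 0.002, -0.003]]
ft_force: [0.7, -0.5, -0.2]
grip_width: 0.0584
time_s: 16.4
position: [0.4068, -0.3678, 0.17]
tool_rot: [[-0.001, 0.312, 0.95], [0.002, 0.95, -0.312], [-1.0, 0.001, -0.002]]
ft_force: [0.0, -0.3, -0.1]
grip_width: 0.0587
[ 0.4069 -0.3679  0.1703 71.8202]
E 1006 ((0.4076903462409973, -0.36937618255615234), 0.01509647537022829) 0.1001127526444679
C flange 846 ((0.3862077593803406, -0.26124081015586853), 0.016747277230024338) 0.10194503477946272
-> [0.4071, -0.3677, 0.073, 72.0] T [np.float64(0.0973), np.float64(0.0003), np.float64(0.0002)] dr -0.003
```

View pics/w6.png

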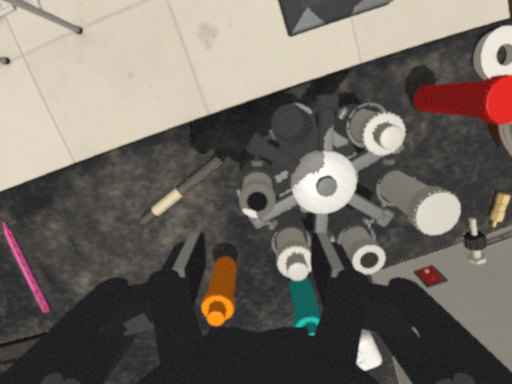

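Knob tube C at (380,130) in the wrist view is fully down, with its flange at 102 mm. Septum tube E at (257,195) sits between the fingers, cup D is empty at (293,122), and the look-alikes are outside the finger path. Gripping E.

```bash

python3 -m crank '{"hand":[80,80,80,80,80],"translation":[[0.03,0,0],[0.06,0,0],[0.08,0,0],[0.097,0,0],[0.097,0,0]],"dr":[[0,0,0],[0,0,0],[0,0,0],[0,0,0],[0,0,0]]}'
python3 -m crank '{"hand":[220,220,220,220,220],"translation":[[0,0,0],[0,0,0],[0,0,0],[0,0,0],[0,0,0]],"dr":[[0,0,0],[0,0,0],[0,0,0],[0,0,0],[0,0,0]]}' 40
python3 -m crank '{"hand":[220,220,220,220,220],"translation":[[-0.02,0,0],[-0.05,0,0],[-0.09,0,0],[-0.125,0,0],[-0.125,0,0]],"dr":[[0,0,0],[0,0,0],[0,0,0],[0,0,0],[0,0,0]]}'
python3 -m crank '{"hand":[220,220],"translation":[[0,0,0],[0,0,0]],"dr":[[0,0,0],[0,0,0]]}'
python3 -c "
from h import *
p,s=pose();plan(p,[(.385,-.34,.2,41),(.3632,-.3199,.2,13),(.3632,-.3199,.135,13),(.3632,-.3199,.074,13)])"
```

```text
time_s: 16.95
position: [0.4063, -0.3671, 0.0718]
tool_rot: [[-0.003, 0.311, 0.95], [0.004, 0.95, -0.311], [-1.0, 0.003, -0.004]]
ft_force: [-0.2, -0.6, 0.3]
grip_width: 0.059
time_s: 17.45
position: [0.4074, -0.3685, 0.0749]
tool_rot: [[0.001, 0.31, 0.951], [-0.002, 0.951, -0.31], [-1.0, -0.001, 0.002]]
ft_force: [-0.9, 0.5, 5.3]
grip_width: 0.0281
time_s: 17.95
position: [0.4081, -0.3695, 0.2037]
tool_rot: [[0.005, 0.31, 0.951], [-0.007, 0.951, -0.31], [-1.0, -0.005, 0.007]]
ft_force: [0.6, 0.3, -1.2]
grip_width: 0.0287
time_s: 18.15
position: [0.4067, -0.3676, 0.1977]
tool_rot: [[-0.001, 0.31, 0.951], [0.002, 0.951, -0.31], [-1.0, 0.001, -0.002]]
ft_force: [0.2, -1.2, -0.2]
grip_width: 0.0285
-> [0.385, -0.34, 0.2, 41.0] T [np.float64(-0.0023), np.float64(0.0196), np.float64(-0.0291)] dr 0.54
-> [0.3632, -0.3199, 0.2, 13.0] T [np.float64(-0.0), np.float64(-0.0033), np.float64(-0.0295)] dr 0.489
-> [0.3632, -0.3199, 0.135, 13.0] T [np.float64(0.065), np.float64(0.0), np.float64(0.0)] dr -0.0
-> [0.3632, -0.3199, 0.074, 13.0] T [np.float64(0.061), np.float64(0.0), np.float64(0.0)] dr -0.0
```

Gripped at 28.5 mm, which fits the 30 mm cap. Moving over D.

```bash

python3 -m crank '{"hand":[220,220,220,220,220],"translation":[[0,0.02,-0.029],[0,0.02,-0.029],[0,0.02,-0.029],[0,0.02,-0.029],[0,0.02,-0.029]],"dr":[[0.54,0,0],[0.54,0,0],[0.54,0,0],[0.54,0,0],[0.54,0,0]]}'
python3 -m crank '{"hand":[220,220,220,220,220],"translation":[[0,-0.003,-0.0295],[0,-0.003,-0.0295],[0,-0.003,-0.0295],[0,-0.003,-0.0295],[0,-0.003,-0.0295]],"dr":[[0.489,0,0],[0.489,0,0],[0.489,0,0],[0.489,0,0],[0.489,0,0]]}'
python3 -m crank '{"hand":[220,220,220,220,220],"translation":[[0.02,0,0],[0.04,0,0],[0.06,0,0],[0.062,0,0],[0.062,0,0]],"dr":[[0,0,0],[0,0,0],[0,0,0],[0,0,0],[0,0,0]]}'
python3 -m crank '{"hand":[220],"translation":[[0,0,0]],"dr":[[0,0,0]]}'
python3 -c "
from h import *
p,s=pose();plan(p,[(.3632,-.3199,.135,13),(.3632,-.3199,.074,13)])"
```

```text
time_s: 18.65
position: [0.3854, -0.3398, 0.1977]
tool_rot: [[-0.001, 0.755, 0.656], [0.002, 0.656, -0.755], [-1.0, 0.0, -0.002]]
ft_force: [0.0, -0.3, -0.6]
grip_width: 0.0287
time_s: 19.15
position: [0.3639, -0.3196, 0.1982]
tool_rot: [[-0.001, 0.974, 0.227], [0.001, 0.227, -0.974], [-1.0, -0.001, -0.001]]
ft_force: [0.3, -0.5, -0.6]
grip_width: 0.0283
time_s: 19.65
position: [0.364, -0.3198, 0.1368]
tool_rot: [[-0.001, 0.974, 0.227], [0.001, 0.227, -0.974], [-1.0, -0.0, -0.001]]
ft_force: [0.7, 0.7, 0.9]
grip_width: 0.0286
time_s: 19.75
position: [0.3643, -0.3202, 0.1377]
tool_rot: [[0.001, 0.974, 0.226], [-0.001, 0.226, -0.974], [-1.0, 0.0, 0.001]]
ft_force: [0.1, 0.2, -0.1]
grip_width: 0.0284
-> [0.3632, -0.3199, 0.135, 13.0] T [np.float64(0.0027), np.float64(-0.001), np.float64(-0.0006)] dr 0.001
-> [0.3632, -0.3199, 0.074, 13.0] T [np.float64(0.061), np.float64(0.0), np.float64(0.0)] dr -0.0
```

```bash

python3 -m crank '{"hand":[220,220,220,220,220],"translation":[[0.01,-0.001,0],[0.018,-0.001,0],[0.026,-0.001,0],[0.034,-0.001,0],[0.034,-0.001,0]],"dr":[[0,0,0],[0,0,0],[0,0,0],[0,0,0],[0,0,0]]}'
python3 -m crank '{"hand":[220,220,220,220,220],"translation":[[0.008,0,0],[0.016,0,0],[0.024,0,0],[0.029,0,0],[0.029,0,0]],"dr":[[0,0,0],[0,0,0],[0,0,0],[0,0,0],[0,0,0]]}'
```

```text
time_s: 20.25
position: [0.3628, -0.3197, 0.1017]
tool_rot: [[-0.001, 0.974, 0.225], [0.002, 0.225, -0.974], [-1.0, -0.001, -0.002]]
ft_force: [-0.0, -0.0, 0.1]
grip_width: 0.0283
time_s: 20.75
position: [0.3635, -0.3211, 0.0747]
tool_rot: [[0.001, 0.974, 0.225], [-0.003, 0.225, -0.974], [-1.0, 0.001, 0.003]]
ft_force: [-1.7, 0.7, 11.6]
grip_width: 0.0286
```

Seated on the cup floor. Release and go back to the rack.

```bash

python3 -m crank '{"hand":[80,80,80,80,80],"translation":[[0,0,0],[0,0,0],[0,0,0],[0,0,0],[-0.01,0,0]],"dr":[[0,0,0],[0,0,0],[0,0,0],[0,0,0],[0,0,0]]}'
python3 -m crank '{"hand":[80,80,80,80,80],"translation":[[-0.04,0,0],[-0.085,0,0],[-0.125,0,0],[-0.135,0,0],[-0.135,0,0]],"dr":[[0,0,0],[0,0,0],[0,0,0],[0,0,0],[0,0,0]]}'
python3 -c "
from h import *
p,s=pose();plan(p,[(.41,-.1,.22,13),(.49,.115,.2,13),(.49,.138,.16,13),(.49,.138,.093,13)])"
```

```text
time_s: 21.25
position: [0.3627, -0.3195, 0.0833]
tool_rot: [[-0.002, 0.974, 0.225], [0.002, 0.225, -0.974], [-1.0, -0.001, -0.002]]
ft_force: [-0.6, 0.5, 0.4]
grip_width: 0.0586
time_s: 21.75
position: [0.3633, -0.3204, 0.2206]
tool_rot: [[0.002, 0.974, 0.225], [-0.003, 0.225, -0.974], [-1.0, 0.001, 0.003]]
ft_force: [0.7, -0.1, 0.1]
grip_width: 0.0587
-> [0.41, -0.1, 0.22, 13.0] T [np.float64(0.0006), np.float64(0.0951), np.float64(-0.2042)] dr 0.0
-> [0.49, 0.115, 0.2, 13.0] T [np.float64(0.02), np.float64(0.1263), np.float64(-0.1915)] dr -0.0
-> [0.49, 0.138, 0.16, 13.0] T [np.float64(0.04), np.float64(0.0052), np.float64(-0.0224)] dr -0.0
-> [0.49, 0.138, 0.093, 13.0] T [np.float64(0.067), np.float64(0.0), np.float64(0.0)] dr -0.0
```

```bash

python3 -m crank '{"hand":[80,80,80,80,80],"translation":[[0,0.095,-0.204],[0,0.095,-0.204],[0,0.095,-0.204],[0,0.095,-0.204],[0,0.095,-0.204]],"dr":[[0,0,0],[0,0,0],[0,0,0],[0,0,0],[0,0,0]]}'
python3 -m crank '{"hand":[80,80,80,80,80],"translation":[[0.02,0.126,-0.192],[0.02,0.126,-0.192],[0.02,0.126,-0.192],[0.02,0.126,-0.192],[0.02,0.126,-0.192]],"dr":[[0,0,0],[0,0,0],[0,0,0],[0,0,0],[0,0,0]]}'
python3 -m crank '{"hand":[80,80,80,80],"translation":[[0.04,0.005,-0.022],[0.04,0.005,-0.022],[0.04,0.005,-0.022],[0.04,0.005,-0.022]],"dr":[[0,0,0],[0,0,0],[0,0,0],[0,0,0]]}'
python3 - <<'E'
from h import *
im,d=cams.get_image('wrist');cv2.imwrite('pics/w7.png',im);P=cloud(cams.calibration('wrist'),d)
p,s=pose();print(np.round(p,4))
m=(np.hypot(P[...,0]-.49,P[...,1]-.138)<.03)&(abs(P[...,2]-.122)<.005);q=P[m][:,:2];print(len(q),cv2.minEnclosingCircle(q.astype(np.float32)), np.median(P[m][:,2]))
plan(p,[(.49,.138,.093,13)])
E
```

```text
time_s: 22.25
position: [0.4089, -0.0964, 0.2175]
tool_rot: [[-0.003, 0.974, 0.227], [0.002, 0.227, -0.974], [-1.0, -0.002, -0.003]]
ft_force: [-0.2, -0.8, 0.0]
grip_width: 0.0585
time_s: 22.75
position: [0.4888, 0.1185, 0.1968]
tool_rot: [[-0.004, 0.974, 0.227], [0.0, 0.227, -0.974], [-1.0, -0.003, -0.001]]
ft_force: [0.7, -0.4, 0.5]
grip_width: 0.0586
time_s: 23.15
position: [0.4895, 0.1373, 0.1595]
tool_rot: [[0.001, 0.975, 0.224], [-0.0, 0.224, -0.975], [-1.0, 0.001, 0.0]]
ft_force: [-0.7, -0.2, 0.5]
grip_width: 0.0585
[ 0.4897  0.1372  0.1598 12.9331]
1798 ((0.4940500557422638, 0.14184965193271637), 0.017723869532346725) 0.12186300743724482
-> [0.49, 0.138, 0.093, 13.0] T [np.float64(0.0668), np.float64(0.0005), np.float64(-0.0007)] dr -0.001
```

View pics/w7.png

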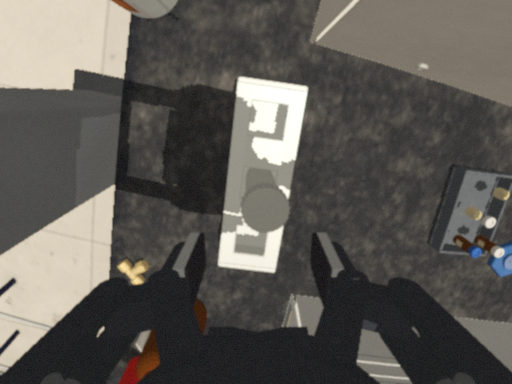

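The tall tube stands in the rack at (265,208), with a lean of about 2 degrees. I'll centre on its cap at about (0.493,0.142), grip, ease it back over the hole so it is upright, then lift.

```bash

python3 -m crank '{"hand":[80,80,80,80,80],"translation":[[0.02,0.004,-0.004],[0.04,0.004,-0.004],[0.055,0.004,-0.004],[0.067,0.004,-0.004],[0.067,0.004,-0.004]],"dr":[[0,0,0],[0,0,0],[0,0,0],[0,0,0],[0,0,0]]}'
python3 -m crank '{"hand":[200,200,200,200,200],"translation":[[0,0,0],[0,0,0],[0,0,0],[0,0,0],[0,0,0]],"dr":[[0,0,0],[0,0,0],[0,0,0],[0,0,0],[0,0,0]]}' 30
python3 -m crank '{"hand":[200,200,200,200,200],"translation":[[0,-0.002,0.002],[0,-0.003,0.004],[-0.002,-0.003,0.004],[-0.01,-0.003,0.004],[-0.01,-0.003,0.004]],"dr":[[0,0,0],[0,0,0],[0,0,0],[0,0,0],[0,0,0]]}' 40
python3 -m crank '{"hand":[200,200,200,200,200],"translation":[[-0.03,0,0],[-0.07,0,0],[-0.11,0,0],[-0.155,0,0],[-0.155,0,0]],"dr":[[0,0,0],[0,0,0],[0,0,0],[0,0,0],[0,0,0]]}' 
python3 - <<'E'
from h import *
p,s=pose()
cc=cams.calibration('scene');im,d=cams.get_image('scene');P=cloud(cc,d)
u=proj(cc,[p[:3]])[0];print(u,np.round(p,4))
plan(p,[(.41,-.1,.26,33),(.4069,-.30,.26,72),(.4069,-.368,.26,72),(.4069,-.368,.17,72)])
x,y=int(u[0]),int(u[1]);cv2.imwrite('pics/s8.png',cv2.resize(im[max(0,y-60):y+80,max(0,x-80):x+80],None,fx=4,fy=4))
E
```

```text
time_s: 23.7
position: [0.492, 0.142, 0.0915]
tool_rot: [[-0.001, 0.975, 0.224], [-0.0, 0.224, -0.975], [-1.0, -0.001, -0.0]]
ft_force: [0.2, 0.3, 0.5]
grip_width: 0.0587
time_s: 24.2
position: [0.4926, 0.1428, 0.0929]
tool_rot: [[0.002, 0.974, 0.225], [-0.0, 0.225, -0.974], [-1.0, 0.002, 0.0]]
ft_force: [-0.9, 0.1, 7.4]
grip_width: 0.0332
time_s: 24.7
position: [0.4905, 0.1384, 0.1028]
tool_rot: [[0.001, 0.974, 0.225], [0.0, 0.225, -0.974], [-1.0, 0.001, 0.0]]
ft_force: [2.0, 1.3, -0.0]
grip_width: 0.0328
time_s: 25.2
position: [0.4915, 0.1384, 0.2624]
tool_rot: [[0.009, 0.974, 0.225], [0.0, 0.225, -0.974], [-1.0, 0.009, 0.002]]
ft_force: [0.4, -0.6, -1.7]
grip_width: 0.0327
[208.6665761   77.33758885] [ 0.4915  0.1384  0.2624 13.0219]
-> [0.41, -0.1, 0.26, 33.0] T [np.float64(0.0024), np.float64(-0.1331), np.float64(0.2139)] dr -0.349
-> [0.4069, -0.3, 0.26, 72.0] T [np.float64(-0.0), np.float64(-0.1115), np.float64(0.166)] dr -0.681
-> [0.4069, -0.368, 0.26, 72.0] T [np.float64(-0.0), np.float64(-0.0647), np.float64(0.021)] dr -0.0
-> [0.4069, -0.368, 0.17, 72.0] T [np.float64(0.09), np.float64(0.0), np.float64(0.0)] dr -0.0
```

View pics/s8.png

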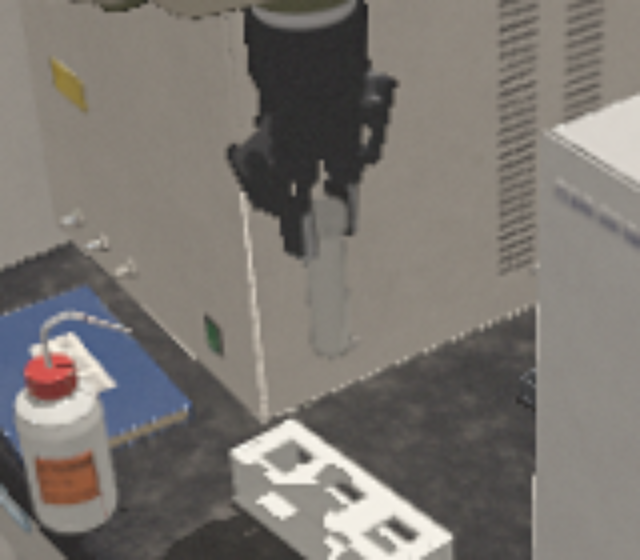

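The rack is empty at (340,490) and the tall tube hangs upright at (330,270). Carrying it to E.

```bash

python3 -m crank '{"hand":[200,200,200,200,200],"translation":[[0,-0.133,0.214],[0,-0.133,0.214],[0,-0.133,0.214],[0,-0.133,0.214],[0,-0.133,0.214]],"dr":[[-0.349,0,0],[-0.349,0,0],[-0.349,0,0],[-0.349,0,0],[-0.349,0,0]]}'
python3 -m crank '{"hand":[200,200,200,200,200],"translation":[[0,-0.1115,0.166],[0,-0.1115,0.166],[0,-0.1115,0.166],[0,-0.1115,0.166],[0,-0.1115,0.166]],"dr":[[-0.681,0,0],[-0.681,0,0],[-0.681,0,0],[-0.681,0,0],[-0.681,0,0]]}'
python3 -m crank '{"hand":[200,200,200,200],"translation":[[0,-0.032,0.01],[0,-0.065,0.021],[0,-0.065,0.021],[0,-0.065,0.021]],"dr":[[0,0,0],[0,0,0],[0,0,0],[0,0,0]]}'
python3 -c "
from h import *
p,s=pose();plan(p,[(.4069,-.368,.26,72),(.4069,-.368,.165,72),(.4069,-.368,.1035,72)])"
```

```text
time_s: 25.75
position: [0.4117, -0.0876, 0.2556]
tool_rot: [[-0.003, 0.838, 0.545], [0.001, 0.545, -0.838], [-1.0, -0.002, -0.003]]
ft_force: [0.8, -0.1, -0.8]
grip_width: 0.0325
time_s: 26.25
position: [0.4092, -0.2896, 0.2548]
tool_rot: [[-0.003, 0.306, 0.952], [0.002, 0.952, -0.306], [-1.0, 0.001, -0.004]]
ft_force: [0.1, -0.5, -1.0]
grip_width: 0.0328
time_s: 26.65
position: [0.4097, -0.3544, 0.2552]
tool_rot: [[-0.002, 0.31, 0.951], [0.003, 0.951, -0.31], [-1.0, 0.002, -0.003]]
ft_force: [-0.6, -0.3, -0.5]
grip_width: 0.0328
-> [0.4069, -0.368, 0.26, 72.0] T [np.float64(-0.0048), np.float64(-0.0138), np.float64(0.0016)] dr -0.001
-> [0.4069, -0.368, 0.165, 72.0] T [np.float64(0.095), np.float64(0.0), np.float64(0.0)] dr -0.0
-> [0.4069, -0.368, 0.1035, 72.0] T [np.float64(0.0615), np.float64(0.0), np.float64(0.0)] dr -0.0
```

```bash

python3 -m crank '{"hand":[200,200,200,200,200],"translation":[[0,-0.014,0.0015],[0.03,-0.014,0.0015],[0.06,-0.014,0.0015],[0.088,-0.014,0.0015],[0.088,-0.014,0.0015]],"dr":[[0,0,0],[0,0,0],[0,0,0],[0,0,0],[0,0,0]]}'
python3 -m crank '{"hand":[200,200,200],"translation":[[0,0,0],[0,0,0],[0,0,0]],"dr":[[0,0,0],[0,0,0],[0,0,0]]}'
python3 -c "
from h import *
p,s=pose();plan(p,[(.4069,-.368,.165,72),(.4069,-.368,.1035,72)])"
```

```text
time_s: 27.15
position: [0.4063, -0.3669, 0.1658]
tool_rot: [[-0.004, 0.308, 0.951], [0.006, 0.951, -0.308], [-1.0, 0.004, -0.006]]
ft_force: [-0.3, 1.3, 0.0]
grip_width: 0.0325
time_s: 27.45
position: [0.4077, -0.3689, 0.1704]
tool_rot: [[0.001, 0.308, 0.951], [-0.002, 0.951, -0.308], [-1.0, -0.002, 0.002]]
ft_force: [-0.1, -0.1, 0.3]
grip_width: 0.0325
-> [0.4069, -0.368, 0.165, 72.0] T [np.float64(0.0054), np.float64(0.0006), np.float64(-0.0011)] dr 0.001
-> [0.4069, -0.368, 0.1035, 72.0] T [np.float64(0.0615), np.float64(0.0), np.float64(0.0)] dr -0.0
```

```bash

python3 -m crank '{"hand":[200,200,200,200,200],"translation":[[0.012,0.0005,-0.001],[0.02,0.0005,-0.001],[0.028,0.0005,-0.001],[0.036,0.0005,-0.001],[0.036,0.0005,-0.001]],"dr":[[0,0,0],[0,0,0],[0,0,0],[0,0,0],[0,0,0]]}'
python3 -m crank '{"hand":[200,200,200,200,200],"translation":[[0.008,0,0],[0.016,0,0],[0.024,0,0],[0.03,0,0],[0.03,0,0]],"dr":[[0,0,0],[0,0,0],[0,0,0],[0,0,0],[0,0,0]]}'
```

```text
time_s: 27.95
position: [0.4063, -0.3673, 0.1319]
tool_rot: [[-0.001, 0.309, 0.951], [0.002, 0.951, -0.309], [-1.0, 0.001, -0.002]]
ft_force: [0.2, 0.7, -0.6]
grip_width: 0.0329
time_s: 28.45
position: [0.407, -0.368, 0.1033]
tool_rot: [[0.001, 0.309, 0.951], [-0.001, 0.951, -0.309], [-1.0, -0.001, 0.001]]
ft_force: [-0.1, 3.0, 6.3]
grip_width: 0.0326
```

Seated at the expected height (TCP 0.103). I'll release, back away and check.

```bash

python3 -m crank '{"hand":[80,80,80,80,80],"translation":[[0,0,0],[0,0,0],[0,0,0],[0,0,0],[-0.01,0,0]],"dr":[[0,0,0],[0,0,0],[0,0,0],[0,0,0],[0,0,0]]}'
python3 -m crank '{"hand":[80,80,80,80,80],"translation":[[-0.04,0,0],[-0.085,0,0],[-0.125,0,0],[-0.15,0,0],[-0.15,0,0]],"dr":[[0,0,0],[0,0,0],[0,0,0],[0,0,0],[0,0,0]]}'
python3 -m crank '{"hand":[80,80,80,80,80],"translation":[[-0.02,0.046,-0.015],[-0.02,0.091,-0.03],[-0.02,0.137,-0.044],[-0.02,0.182,-0.059],[-0.02,0.228,-0.074]],"dr":[[0,0,0],[0,0,0],[0,0,0],[0,0,0],[0,0,0]]}'
python3 -m crank '{"hand":[80,80,80,80],"translation":[[0,0.045,-0.015],[0,0.09,-0.03],[0,0.13,-0.04],[0,0.13,-0.04]],"dr":[[0,0,0],[0,0,0],[0,0,0],[0,0,0]]}'
python3 - <<'E'
from h import *
c=cams.calibration('top');im,d=cams.get_image('top');P=cloud(c,d)
cen=np.array([.4259,-.3050])
for k,(n,h) in enumerate(zip(['A sept','B tall','C knob','D sept','E tall','F knob'],[.1,.132,.116,.1,.132,.116])):
    a=np.radians(12.6+60*k);t=cen+.065*np.array([np.cos(a),np.sin(a)])
    m=(np.hypot(P[...,0]-t[0],P[...,1]-t[1])<.03)&(P[...,2]>.074);q=P[m];tp=q[q[:,2]>np.percentile(q[:,2],97)-.004]
    print(n,'expect',h,'p90/p97 top',np.percentile(q[:,2],[90,97]).round(4),'offset mm',((tp[:,:2].mean(0)-t)*1000).round(1))
print('brown',P[195,265].round(3),'wash',P[233,123].round(3))
im2,_=cams.get_image('scene')
cv2.imwrite('pics/fin.png',np.hstack([cv2.resize(im[155:240,290:400],(520,402)),cv2.resize(im2[150:320,220:340],(280,402))]))
E
```

```text
time_s: 28.95
position: [0.4062, -0.3672, 0.1122]
tool_rot: [[-0.002, 0.309, 0.951], [0.002, 0.951, -0.309], [-1.0, 0.002, -0.002]]
ft_force: [0.1, 0.0, 1.0]
grip_width: 0.0585
time_s: 29.45
position: [0.4073, -0.3685, 0.2675]
tool_rot: [[0.005, 0.309, 0.951], [-0.007, 0.951, -0.309], [-1.0, -0.005, 0.007]]
ft_force: [0.6, -0.1, -0.3]
grip_width: 0.0588
time_s: 29.95
position: [0.4059, -0.1261, 0.2826]
tool_rot: [[-0.001, 0.309, 0.951], [0.0, 0.951, -0.309], [-1.0, 0.0, -0.001]]
ft_force: [1.0, 0.4, 0.5]
grip_width: 0.0588
time_s: 30.35
position: [0.4078, 0.0119, 0.2828]
tool_rot: [[-0.0, 0.303, 0.953], [0.001, 0.953, -0.303], [-1.0, 0.001, -0.001]]
ft_force: [-0.4, -0.3, -0.4]
grip_width: 0.0585
A sept expect 0.1 p90/p97 top [0.1023 0.1029] offset mm [ 0.8 -0.6]
B tall expect 0.132 p90/p97 top [0.1344 0.1353] offset mm [0.7 0.1]
C knob expect 0.116 p90/p97 top [0.1164 0.1182] offset mm [ 3.3 -2. ]
D sept expect 0.1 p90/p97 top [0.1027 0.1036] offset mm [-1.2  1.8]
E tall expect 0.132 p90/p97 top [0.1338 0.1346] offset mm [-1.1  4.7]
F knob expect 0.116 p90/p97 top [0.1173 0.1182] offset mm [0.4 0.5]
brown [ 0.436 -0.072  0.127] wash [0.333 0.094 0.588]
```

View pics/fin.png

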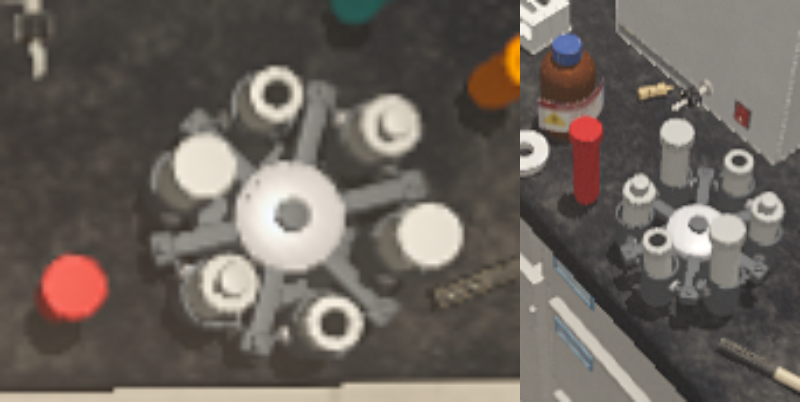

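All six tubes are at their seated heights, and each kind sits opposite its partner: the talls at (205,165) and (430,235), the knobs at (390,125) and (230,283), the septums at (275,95) and (333,322). Handing in.

```bash
python3 -c "
from rig import env;print(env.close_job())"
```

```text
the job is handed in; nothing more can be done
None
```

The rotor is rebalanced and handed in: each of the three kinds now sits with its two tubes in opposite cups. It took four moves and about 30 s of robot time. One tall tube went to the rack, a knob tube and a septum tube each moved one cup over, and the tall tube then went into the last free cup.

**Checks that agreed:**
- **Seating:** all six cap tops were within about 3 mm of their fully seated heights, including reading noise. Two of the three moved tubes touched the cup floor before release. The knob tube showed no floor force but reached its seated height.
- **Lean:** the moved tubes lean slightly, with cap tops 2–5 mm off the cup centres, which the task allows.
- **Rack:** it was seen empty after the last pick-up.
- **Brown bottle:** it is still where it was.
- **Forces:** end-of-move wrist readings stayed below about 12 N.

**Check that failed:** the final depth reading of the wash bottle hit the arm, which was blocking the view. The bottle was last seen standing just before the last carry, and the arm did not go near it after that.

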